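# Lock the grinder's burr cover and close its grounds drawer

## Task

The coffee grinder has just been cleaned. Lock its sloping burr cover again: turn the red wing knob clockwise as far as it goes, then the black one likewise, and only after that push the grounds drawer below fully home, easing it in rather than slamming it. Leave the moka base, the glass ramekin and the dosing tray standing where they are.

Things in the scene. Friction and masses are not known exactly. Their poses are not given: they have to be found in the camera images.
- grinder: matte white coffee grinder, fixed; 220 mm wide. Origin: centre of underside; x runs from front (drawer side) at -100 mm to back at +110 mm, z up. Front upright to z = 110; then a face rises backwards at 35 degrees to z = 215 at x = +50; flat top behind with a black collar 12 mm high. A grey plate on the slope carries two wing knobs side by side, 112 mm apart; which is left varies.
- red_grip (a point): grip point of the red wing knob, on its axis, 36 mm above the cover plate. The wing is a bar 66 mm long, 16 mm thick, from 12 to 48 mm above the plate, on a steel disc 48 mm wide and 12 mm high. z: turning axis, out of the cover (35 degrees from vertical, leaning to the grinder's front); y: along the bar; x: across its thickness. The axes turn with the knob.
- red_knob (a joint): angle of the red knob in rad; grows as it is turned clockwise (seen looking at the cover); end stop (locked) at 1.571, where the bar points straight up the slope; at 0 the bar lies level. The knob stays where it is left; it starts between 0.1 and 0.5 and turns with about 0.12 N m.
- black_grip (a point): grip point of the black wing knob, otherwise as red_grip
- black_knob (a joint): angle of the black knob, as red_knob
- drawer_handle (a point): middle of the drawer's bar handle: level, 100 mm long, 10 mm thick, 35 mm in front of the drawer's front panel, 60 mm above the counter. Axes as the grinder's: the drawer closes along +x. The panel is 164 mm wide, from 15 to 85 mm above the counter, and 12 mm thick; with the drawer home it rests against the grinder's front.
- drawer (a joint): how far the drawer is open in m: 0 = fully home at its stop; it starts 0.05 to 0.075 open, slides with about 2.5 N and stays where it is left
- moka_base: aluminium base of a moka pot, an open cup 86 mm across and 85 mm high; bystander; origin at the centre of its underside
- ramekin: glass ramekin, 86 mm across at the rim, 45 mm high; bystander; origin at the centre of its underside
- dosing_tray: orange plastic open tray, 110 x 70 x 30 mm; bystander; origin at the centre of its underside

How it is judged:
On the way, in this order (a step that is already met when the one before it is completed fails the run):
1. the red knob is at its end stop (within 0.08 rad) (value of joint red_knob above 1.49 rad), for 0.2 s.
2. the black knob is at its end stop too (value of joint each of red_knob, black_knob above 1.49 rad), for 0.2 s.
3. the drawer is home (within 4 mm) with both knobs still locked (all of step 2 and value of joint drawer below 0.004 m), for 0.2 s.
At the end, for the whole second after the job is handed in: Both knobs are within 0.08 rad of their end stop, the drawer is within 4 mm of fully home, and the moka base, ramekin and tray stand upright within 20 mm of where they were (all of step 3 and distance of each of moka_base, ramekin, dosing_tray from where it was at the start of the episode below 0.02 m and angle between each of moka_base, ramekin, dosing_tray's own z axis and vertical below 0.15 rad); the robot touches nothing.
It fails at once if a bystander is knocked over or shoved more than 30 mm (distance of any of moka_base, ramekin, dosing_tray from where it was at the start of the episode above 0.03 m or angle between any of moka_base, ramekin, dosing_tray's own z axis and vertical above 0.5 rad).
It fails at once if the drawer is slammed (closing faster than 0.5 m/s) (velocity of joint drawer below -0.5 m/s).
It also fails if it takes over 54 s, if anything falls off the work surface, if the arm or the gripper's body presses on something with over 40 N, if the wrist force passes 120 N, or if a joint passes its speed limit or range.

## Robot

A 6-joint arm with a two-finger parallel gripper is mounted at the origin on the work surface. World frame = base frame: x ahead of the robot, y to its left, z up, the work surface at z = 0. Lengths are in m, angles in rad, forces in N, time in s.
With the tool pointing down it reaches from about 0.225 to 0.875 m from the base axis. Payload 3.4 kg.
Tool frame: the origin (TCP) lies at the very end of the fingers, on their centre line; the grasp point (between the pads) lies 19 mm behind it (manip.tcp_to_grasp is the distance from the TCP to the grasp point, in m); z points along the fingers, y is the line along which they close (so a half turn about z gives the same grasp; the last joint's range is limited). The gripper opens to 85 mm and grips with 20 to 120 N. Pads are 22 mm wide; open, the fingers measure 114 mm over their backs; the gripper's body (76 mm by 85 mm) begins 54 mm behind the grasp point. The pads swing forward as they close: fully open they stand 13 mm farther back than shut.
Start: joints at [-1.398, 0.276, 1.505, -0, 1.361, -0.121], TCP at [0.167, -0.55, 0.231] pointing down, gripper open.
Joint ranges: [-2.89, 2.89], [-0.75, 2.08], [0.22, 2.7], [-1.18, 4.32], [0.11, 2.71], [-2.7, 2.7]. Speed limits (rad/s): [2.57, 2.57, 3.14, 3.14, 3.14, 3.14].

## Interface

Orientations are given as a unit quaternion [w, x, y, z].
In Python, from rig import status, get_image, job, manip gives the robot as it stands.
- The arm moves only by the tool apply_moves, never from a script. Its arguments are lists of equal length, an entry for each row: "xyz": the shift along the tool's x, y, z each as a share of 0.3 m, from -1 to 1, a list of three; "rot": the turn, a rotation vector about the tool's x, y, z each as a share of 60 degrees, from -1 to 1, a list of three; "hand": the opening, from -1 (shut) to 1 (fully open). A call has 1 to 8 rows; each row shifts and turns the commanded pose from where the row before left it, along the tool's axes as they then stand; what a row does not reach is not made up. A row lasts 1/8 s, in which the tool goes at most 62.5 mm and 10.7 degrees, less where a joint would pass 70% of its speed; a pose out of reach is approached as far as the arm can. A call with a number of a shift or a turn outside -1 to 1 is refused whole. A call with a gripper value outside its range is refused whole. The fingers move at their own pace and stop on an object; "force" is the grip in N (left out, the last holds). Time passes only in rows, so rows that do not move let the fingers close. It gives the time, the measured TCP pose, the force, the opening and the grip force at its end, in the units of the state.
- status.get_state(): the state, without advancing time (a new reading comes with each control period).
- get_image(name): name is "scene" or "top" or "wrist"; returns a dict with "pixels" (420x560x3 uint8, red, green, blue), "fovy" (degrees; the focal length in pixels is half the picture's height over the tangent of half this angle, whatever the lens; pixels are square), "cx", "cy" (the principal point, pixels), "origin" and "orientation" of the camera in the world; the wrist camera has in their place "tool_from_camera" (4x4, takes a point from camera to tool coordinates, whose origin is the TCP and whose axes are the flange's). Camera axes: x right, y down, z forward; pixel columns grow to the right and rows downward; lengths in m; the calibration is good to about 2 mm. A picture is of the moment at which its call begins: read the wrist's pose just before it. There is no depth.
- job.sign_off(): hands the job in; it is judged then, once.
The state is a dict: "clock": time; "qpos": joint angles; "qd": joint speeds; "effort": joint torques, N m; "position": TCP position; "ee_rot": TCP orientation; "contact_force": force on the tool from outside, world axes, zero at the start; "moment": the same for the moment, N m; "width": finger opening in m; "gripper_force": force on a finger pad.
Only numpy, scipy, OpenCV 4.12 (cv2) and the standard library are available. Lean on these libraries where they do the work, as an engineer would, in place of code of your own. Each camera call takes 0.05 s, during which the arm holds its last target. There are 200 camera calls.

## Working session

There is one attempt and no reset: what is moved stays moved. The work goes in short steps, Python scripts to look and compute and a tool call to move; the robot and the scene stay as the last step left them, time stands still between calls to the robot, and variables do not carry over. Pictures are saved under pics/ and viewed, at most 10 in all, crops included, and the job is handed in when it is done.

Besides the shell and the picture viewer there is one more tool, called after "Call:" as name(argument=value, ...) on one line, values as JSON. apply_moves: Moves the arm, as the interface text tells. Its arguments: {"type":"object","properties":{"xyz":{"type":"array","items":{"type":"array","items":{"type":"number","minimum":-1,"maximum":1}}},"rot":{"type":"array","items":{"type":"array","items":{"type":"number","minimum":-1,"maximum":1}}},"hand":{"type":"array","items":{"type":"number"}},"force":{"type":"number"}},"required":["xyz","rot","hand"]}

```bash
mkdir -p pics; ls
python3 - <<'E'
from rig import status,get_image,manip
import cv2,numpy as np,pickle
D={}
for n in ("scene","top"):
    d=get_image(n);D[n]=d
    cv2.imwrite(f"pics/{n}.png",d["pixels"][:,:,::-1])
    print(n,d["fovy"],d["cx"],d["cy"],d["origin"],d["orientation"])
pickle.dump(D,open("d.pkl","wb"))
print(status.get_state()); print(manip.tcp_to_grasp)
E
```

```text
pics
scene 44.29601431572929 276.37959119130176 203.9804163179026 [0.44223196 0.52750873 1.20556035] [ 0.04379785 -0.16924728  0.95917557 -0.22230458]
top 56.891201806207675 279.80420362668036 209.58513200080944 [0.43595655 0.04040518 0.99925704] [-0.07627273  0.71530277 -0.69053183  0.07543348]
{'clock': 0.1, 'qpos': array([-1.39800259e+00,  2.76510899e-01,  1.50598055e+00,  2.35068638e-05,
        1.36071659e+00, -1.21002659e-01]), 'qd': array([ 9.03202564e-04, -5.44712715e-04, -3.55275990e-03, -4.80971215e-05,
       -6.82483401e-04,  3.18574807e-04]), 'effort': array([ 1.31408662e-03, -4.17698801e+01, -2.46404135e+01, -2.18913960e-04,
        5.80738240e-03,  6.87075357e-06]), 'position': array([ 0.16643422, -0.54990119,  0.23054847]), 'ee_rot': array([-8.07714812e-04,  9.89229885e-01,  1.46367966e-01, -9.42399244e-06]), 'contact_force': array([ 0.4629125 , -0.22679954, -0.19025441]), 'moment': array([-0.05739744,  0.00539799, -0.01825188]), 'gripper_force': 0.0, 'width': 0.0848962002352483}
0.0187
```

View pics/scene.png

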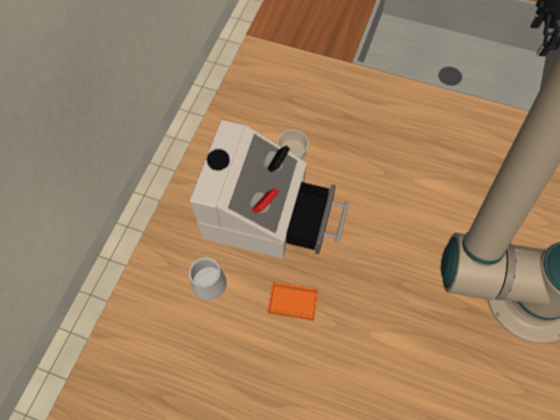

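View pics/top.png

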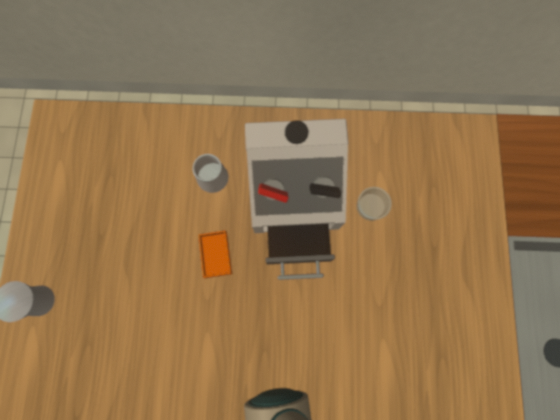

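Top view: the grinder is at (298,170) and faces the robot. Red knob is at (274,193), black at (325,190), drawer handle at (301,277), tray (216,255), moka (210,172) and ramekin (373,204). The scene view shows the same layout. I'll enlarge both to get accurate points.

Run:
```python
import pickle,cv2
D=pickle.load(open("d.pkl","rb"))
def crop(n,x,y,w,h,s,o):
    im=D[n]["pixels"][y:y+h,x:x+w,::-1]
    im=cv2.resize(im,None,fx=s,fy=s,interpolation=cv2.INTER_CUBIC)
    for k in range(0,w,20): cv2.putText(im,str(x+k),(k*s,10),0,.35,(0,0,255),1); im[:14,k*s]=0
    for k in range(0,h,20): cv2.putText(im,str(y+k),(0,k*s+4),0,.35,(0,0,255),1); im[k*s,:8]=0
    cv2.imwrite(o,im)
crop("top",235,110,170,180,3,"pics/topc.png")
crop("scene",185,115,170,150,4,"pics/scenec.png")
```

```text
(no output)
```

View pics/topc.png

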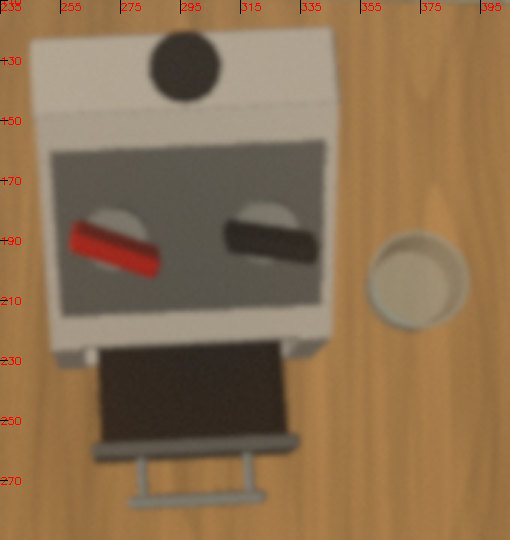

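View pics/scenec.png

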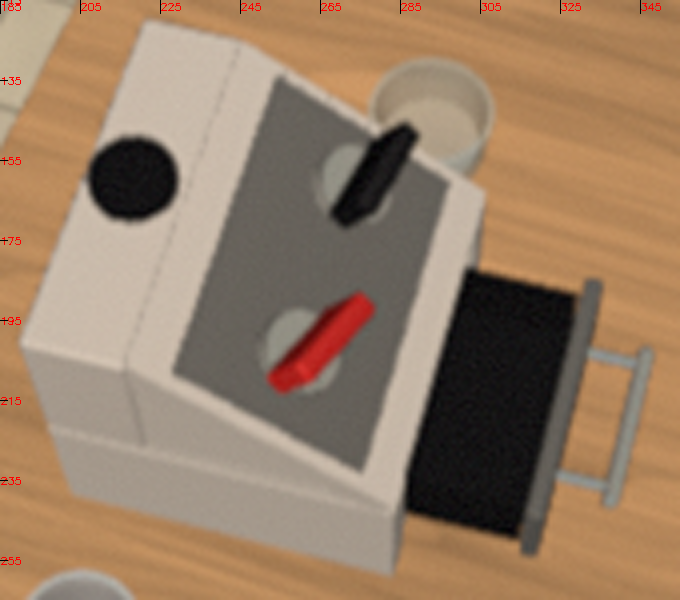

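```bash
cat > h.py <<'E'
import numpy as np,pickle,cv2
from scipy.spatial.transform import Rotation as Rn
from scipy.optimize import least_squares
T35=np.radians(35)
def q2R(q): return Rn.from_quat(np.roll(q,-1)).as_matrix()
def proj(d,P):
    f=d["pixels"].shape[0]/2/np.tan(np.radians(d["fovy"]/2))
    p=(np.atleast_2d(P)-d["origin"])@q2R(d["orientation"])
    return np.c_[f*p[:,0]/p[:,2]+d["cx"],f*p[:,1]/p[:,2]+d["cy"]]
def gpt(g,P): # grinder coords -> world ; g=x,y,yaw,z
    return Rn.from_euler('z',g[2]).apply(np.atleast_2d(P))+[g[0],g[1],g[3]]
N=np.array([-np.sin(T35),0,np.cos(T35)]);U=np.array([np.cos(T35),0,np.sin(T35)])
def slope(s,y,h): return np.array([-.1,y,.11])+s*U+h*N
E
python3 - <<'E'
from h import *
D=pickle.load(open("d.pkl","rb"))
t=lambda u,v:(235+u/3,110+v/3); s=lambda u,v:(185+u/4,115+v/4)
B=[(.11,.11,.215),(.11,-.11,.215),(.05,.11,.215),(.05,-.11,.215),(-.1,.11,.11),(-.1,-.11,.11)]
mt=[t(31,42),t(331,28),t(37,115),t(337,101),t(53,353),t(330,337)]
ms=[s(20,345),s(145,20),s(125,368),s(242,42),s(403,508),s(485,190),s(393,575)]
def res(g): return np.r_[proj(D["top"],gpt(g,B))-mt,proj(D["scene"],gpt(g,B+[(-.1,.11,0)]))-ms].ravel()
r=least_squares(res,[.7,0,0,0]);g=r.x;print(g,np.round(r.fun.reshape(-1,2),1).tolist())
# plate corners & knobs
def tri(pt,ps):
    f=lambda P:np.r_[proj(D["top"],P)-[pt],proj(D["scene"],P)-[ps]].ravel()
    q=least_squares(f,[.6,0,.15]);return q.x,np.abs(q.fun).max()
def loc(P): return Rn.from_euler('z',-g[2]).apply(P-[g[0],g[1],g[3]])
for n,a,b in [("plateUL",t(51,153),s(283,76)),("hL",t(130,503),s(611,505)),("hR",t(265,496),s(648,350)),
  ("plate upL",t(51,153),s(173,373)),("plate upR",t(325,141),s(280,76)),("plate loL",t(62,317),s(362,472)),("plate loR",t(321,303),s(450,184)),
  ("red mid",t(113,256),s(325,343)),("red L",t(70,243),s(280,382)),("red R",t(156,269),s(365,302)),("blk L",t(226,240),s(343,218)),("blk R",t(318,253),s(412,132)),
  ("ramrim",t(418,280),s(433,108))]:
    P,e=tri(a,b);l=loc(P);rel=l-[-.1,0,.11]
    print(n,P.round(4),"loc",l.round(4),"s,y,h",np.round([rel@U,l[1],rel@N],4),round(e,1))
E
```

```text
[ 0.69753126  0.00733959  0.09013003 -0.00614475] [[-0.1, 0.2], [-0.1, -0.1], [-1.1, 1.7], [0.4, 1.2], [-0.4, -0.9], [0.9, -0.6], [0.1, -0.3], [-0.2, -0.3], [0.3, 0.3], [0.0, -0.5], [-1.9, 0.1], [0.0, -0.3], [0.4, -0.0]]
plateUL [0.634  0.0837 0.4708] loc [-0.0564  0.0818  0.4769] s,y,h [0.2461 0.0818 0.2756] 8.4
hL [0.4743 0.0429 0.0544] loc [-0.2191  0.0555  0.0605] s,y,h [-0.126   0.0555  0.0278] 0.2
hR [ 0.4836 -0.0654  0.0521] loc [-0.2196 -0.0532  0.0582] s,y,h [-0.1277 -0.0532  0.0262] 0.3
plate upL [0.7172 0.109  0.1948] loc [0.0288 0.0995 0.201 ] s,y,h [0.1577 0.0995 0.0007] 0.3
plate upR [ 0.7324 -0.0899  0.1966] loc [ 0.0259 -0.1     0.2028] s,y,h [ 0.1564 -0.1     0.0037] 0.5
plate loL [0.6112 0.1001 0.1214] loc [-0.0776  0.1001  0.1276] s,y,h [0.0284 0.1001 0.0016] 0.0
plate loR [ 0.6287 -0.0997  0.1176] loc [-0.0782 -0.1004  0.1238] s,y,h [ 0.0258 -0.1004 -0.0012] 0.6
red mid [0.6454 0.0609 0.1874] loc [-0.0471  0.058   0.1935] s,y,h [0.0912 0.058  0.0381] 0.6
red L [0.6572 0.092  0.1868] loc [-0.0326  0.088   0.193 ] s,y,h [0.1029 0.088  0.0293] 1.9
red R [0.6348 0.0298 0.189 ] loc [-0.0604  0.028   0.1952] s,y,h [0.0813 0.028  0.0471] 0.2
blk L [ 0.6641 -0.0212  0.1786] loc [-0.0359 -0.0254  0.1848] s,y,h [ 0.0954 -0.0254  0.0245] 1.2
blk R [ 0.6501 -0.0866  0.1855] loc [-0.0557 -0.0893  0.1916] s,y,h [ 0.0831 -0.0893  0.0414] 0.9
ramrim [ 0.6693 -0.1935  0.0439] loc [-0.0462 -0.1975  0.05  ] s,y,h [ 0.0097 -0.1975 -0.08  ] 0.1
```

```bash
cat >> h.py <<'E'
G=[.6975,.0073,.0901,-.003]   # grinder pose estimate
KS=.0917
def tool(ang,side,h,g=None,ks=None):
    "desired TCP position and rotation over knob: side=+1 red"
    g=G if g is None else g
    p=gpt(g,slope(KS if ks is None else ks,.056*side,h))[0]
    Rz=Rn.from_euler('z',g[2])
    z=-N; y=U; x=np.cross(y,z)
    R=Rz*Rn.from_matrix(np.c_[x,y,z])*Rn.from_rotvec([0,0,ang])
    return p,R
def delta(p,R,st=None):
    if st is None:
        from rig import status; st=status.get_state()
    R0=Rn.from_matrix(q2R(st["ee_rot"]))
    print("pos",st["position"].round(4),"q",st["qpos"].round(2),"t",st["clock"])
    print("xyz share, tool now",(R0.inv().apply(p-st["position"])/.3).round(4))
    print("rot share",((R0.inv()*R).as_rotvec()/np.radians(60)).round(4))
    print("xyz share after rot",(R.inv().apply(p-st["position"])/.3).round(4))
E
python3 - <<'E'
from h import *
p,R=tool(.345,1,.13);print(p)
R0=Rn.from_quat([.98923,.14637,0,0])
delta(np.array([.52,.02,.38]),R0)
E
```

```text
[0.59341592 0.05412464 0.26608672]
pos [ 0.1664 -0.5499  0.2305] q [-1.4   0.28  1.51  0.    1.36 -0.12] t 0.1
xyz share, tool now [ 1.6783 -1.4778 -0.4954]
rot share [-0.0015 -0.0002 -0.    ]
xyz share after rot [ 1.6782 -1.477  -0.4982]
```

Call:
apply_moves(xyz=[[0.14, -0.123, -0.06], [0.14, -0.123, -0.06], [0.14, -0.123, -0.06], [0.14, -0.123, -0.06], [0.14, -0.123, -0.05], [0.14, -0.123, -0.05], [0.14, -0.123, -0.05], [0.14, -0.123, -0.05]], rot=[[0, 0, 0], [0, 0, 0], [0, 0, 0], [0, 0, 0], [0, 0, 0], [0, 0, 0], [0, 0, 0], [0, 0, 0]], hand=[1, 1, 1, 1, 1, 1, 1, 1])

```text
clock: 1.1
position: [0.4031, -0.1688, 0.3636]
ee_rot: [0.0, 0.989, 0.146, 0.0]
contact_force: [0.7, -0.3, -0.3]
width: 0.0853
gripper_force: 0.0
```

Call:
apply_moves(xyz=[[0.14, -0.123, -0.02], [0.14, -0.123, -0.02], [0.14, -0.123, -0.02], [0.14, -0.123, -0.02], [0, 0, 0], [0, 0, 0]], rot=[[0, 0, 0], [0, 0, 0], [0, 0, 0], [0, 0, 0], [0, 0, 0], [0, 0, 0]], hand=[1, 1, 1, 1, 1, 1])

```text
clock: 1.85
position: [0.5202, 0.0192, 0.3867]
ee_rot: [0.0, 0.989, 0.147, -0.001]
contact_force: [0.5, -0.6, -0.0]
width: 0.0854
gripper_force: 0.0
```

Run:
```python
from h import *
delta(*tool(.345,1,.13))
```

```text
pos [0.5202 0.0192 0.3867] q [-0.1   0.15  1.3  -0.    1.69  1.18] t 1.85
xyz share, tool now [ 0.2679 -0.0407  0.4014]
rot share [-0.3999  0.4614 -0.9436]
xyz share after rot [ 0.0807 -0.0534  0.4746]
```

Call:
apply_moves(xyz=[[0, 0, 0], [0, 0, 0], [0, 0, 0], [0, 0, 0], [0, 0, 0], [0, 0, 0], [0, 0, 0], [0, 0, 0]], rot=[[-0.05, 0.0577, -0.118], [-0.05, 0.0577, -0.118], [-0.05, 0.0577, -0.118], [-0.05, 0.0577, -0.118], [-0.05, 0.0577, -0.118], [-0.05, 0.0577, -0.118], [-0.05, 0.0577, -0.118], [-0.05, 0.0577, -0.118]], hand=[1, 1, 1, 1, 1, 1, 1, 1])

```text
clock: 2.85
position: [0.5193, 0.0182, 0.3871]
ee_rot: [0.163, 0.753, 0.584, 0.255]
contact_force: [0.9, 1.2, -0.2]
width: 0.0853
gripper_force: 0.0
```

Call:
apply_moves(xyz=[[0.027, -0.018, 0.14], [0.027, -0.018, 0.14], [0.027, -0.018, 0.14], [0, 0, 0.05], [0, 0, 0], [0, 0, 0]], rot=[[0, 0, 0], [0, 0, 0], [0, 0, 0], [0, 0, 0], [0, 0, 0], [0, 0, 0]], hand=[1, 1, 1, 1, 1, 1])

```text
clock: 3.6
position: [0.5935, 0.0536, 0.2698]
ee_rot: [0.163, 0.754, 0.582, 0.255]
contact_force: [0.6, 1.0, -0.2]
width: 0.0854
gripper_force: 0.0
```

Run:
```python
from h import *
from rig import status,get_image
delta(*tool(.345,1,.13))
st=status.get_state();d=get_image("wrist")
pickle.dump((st,d),open("w1.pkl","wb"))
print(d["tool_from_camera"].round(4),d["fovy"])
cv2.imwrite("pics/w1.png",d["pixels"][:,:,::-1])
```

```text
pos [0.5935 0.0536 0.2698] q [-0.09  0.01  1.91  0.18  0.63  0.05] t 3.6
xyz share, tool now [-0.0007 -0.0074  0.0099]
rot share [ 0.0045 -0.0007 -0.0008]
xyz share after rot [-0.0007 -0.0074  0.0099]
[[-9.000e-04 -9.557e-01 -2.944e-01  7.710e-02]
 [ 1.000e+00 -8.000e-04 -5.000e-04 -3.000e-04]
 [ 3.000e-04 -2.944e-01  9.557e-01 -1.424e-01]
 [ 0.000e+00  0.000e+00  0.000e+00  1.000e+00]] 69.70533106926538
```

View pics/w1.png

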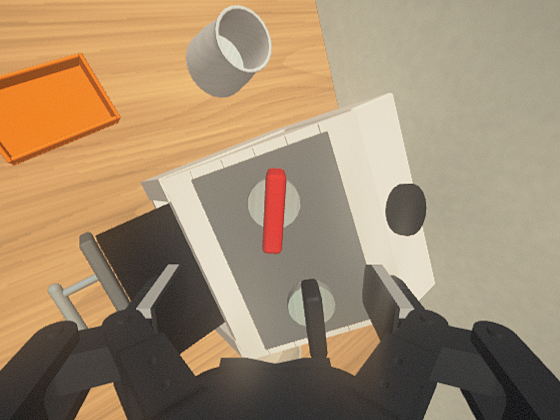

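```bash
cat >> h.py <<'E'
def wcam(st,d):
    R=q2R(st["ee_rot"]);T=d["tool_from_camera"]
    o=dict(d);o["origin"]=R@T[:3,3]+st["position"];M=R@T[:3,:3]
    o["orientation"]=np.roll(Rn.from_matrix(M).as_quat(),1);return o
E
python3 - <<'E'
from h import *
D=pickle.load(open("d.pkl","rb"));W=wcam(*pickle.load(open("w1.pkl","rb")))
t=lambda u,v:(235+u/3,110+v/3); s=lambda u,v:(185+u/4,115+v/4)
B=[(.11,.11,.215),(.11,-.11,.215),(.05,.11,.215),(.05,-.11,.215),(-.1,.11,.11),(-.1,-.11,.11)]
PL=lambda h:[slope(KS+a,b,h) for a,b in [(.065,.1),(.065,-.1),(-.065,.1),(-.065,-.1)]]
mt=[t(31,42),t(331,28),t(37,115),t(337,101),t(53,353),t(330,337)]
ms=[s(20,345),s(145,20),s(125,368),s(242,42),s(403,508),s(485,190),s(393,575)]
pt=[t(51,153),t(325,141),t(62,317),t(321,303)]
ps=[s(173,373),s(280,76),s(362,472),s(450,184)]
pw=[(327,132),(371,315),(192,178),(262,350)]
def bar(a,sd,ks): return [slope(ks+k*.033*np.sin(a),sd*.056+k*.033*np.cos(a),.048) for k in(1,-1)]
def parts(v):
    g=v[:4];a,ks=v[4:6]
    return [proj(W,gpt(g,PL(.001)))-pw, proj(W,gpt(g,[(.11,.11,.215),(.11,-.11,.215)]))-[(393,94),(436,287)],
      proj(W,gpt(g,bar(a,1,ks)))-[(276,171),(272,253)]]
def other(g): return [proj(D["top"],gpt(g,B))-mt,proj(D["scene"],gpt(g,B+[(-.1,.11,0)]))-ms,
      proj(D["top"],gpt(g,PL(.001)))-pt,proj(D["scene"],gpt(g,PL(.001)))-ps]
f=lambda v:np.vstack(parts(v)).ravel()
r=least_squares(f,G+[.345,.0917],loss='soft_l1');print("wrist only",r.x.round(4),np.round(f(r.x).reshape(-1,2),1).tolist())
f2=lambda v:np.vstack(parts(v)+other(v[:4])).ravel()
r=least_squares(f2,G+[.345,.0917],loss='soft_l1');print("all",r.x.round(4),np.round(f2(r.x).reshape(-1,2),1).tolist())
E
```

```text
wrist only [ 0.6973  0.0099  0.0623 -0.0017  0.3717  0.0928] [[-0.2, -0.7], [7.3, 1.5], [-1.1, -0.3], [0.3, -1.0], [0.4, 0.4], [-1.9, -0.1], [0.0, 1.4], [0.1, -0.6]]
all [ 0.697   0.0094  0.0742 -0.0016  0.3815  0.0934] [[-1.2, -0.0], [8.0, 1.2], [-1.9, 1.8], [1.5, -0.4], [-0.7, -0.1], [-1.5, -1.2], [0.3, 3.1], [0.3, 0.8], [-0.5, -1.2], [0.1, -0.1], [-1.9, 0.4], [0.2, 1.3], [-2.1, -1.8], [-0.3, -0.0], [-0.9, -1.3], [0.4, -1.1], [-0.8, -0.3], [0.6, -0.9], [-2.9, 0.7], [0.6, 0.2], [-0.5, 0.5], [-1.2, -0.4], [-0.7, 0.2], [-1.5, -0.2], [-1.2, 1.1], [-0.8, -0.2], [-0.7, -0.3], [-0.5, 0.7], [0.1, -0.3]]
```

```bash
cat >> h.py <<'E'
G=[.697,.0096,.07,-.001];KS=.0928
E
python3 - <<'E'
from h import *
delta(*tool(.38,1,.021))
E
```

```text
pos [0.5935 0.0537 0.27  ] q [-0.09  0.    1.91  0.18  0.63  0.05] t 3.65
xyz share, tool now [ 0.0113 -0.0039  0.37  ]
rot share [ 0.0009 -0.0113  0.0485]
xyz share after rot [ 0.0155 -0.0042  0.3698]
```

Call:
apply_moves(xyz=[[0.0, 0, 0], [0.0155, -0.004, 0.1], [0, 0, 0.1], [0, 0, 0.1], [0, 0, 0.04], [0, 0, 0.03], [0, 0, 0], [0, 0, 0]], rot=[[0, -0.011, 0.048], [0, 0, 0], [0, 0, 0], [0, 0, 0], [0, 0, 0], [0, 0, 0], [0, 0, 0], [0, 0, 0]], hand=[1, 1, 1, 1, 1, 1, 1, 1], force=40)

```text
clock: 4.65
position: [0.6568, 0.0637, 0.1783]
ee_rot: [0.159, 0.77, 0.563, 0.255]
contact_force: [0.2, -0.2, -0.6]
width: 0.0857
gripper_force: 0.0
```

Run:
```python
from h import *
from rig import status,get_image
delta(*tool(.38,1,.021))
st=status.get_state();d=get_image("wrist")
pickle.dump((st,d),open("w2.pkl","wb"))
print(proj(wcam(st,d),gpt(G,slope(KS,.056,.048))))
cv2.imwrite("pics/w2.png",d["pixels"][:,:,::-1])
```

```text
pos [0.6568 0.0637 0.1783] q [-0.05  0.2   1.94  0.17  0.4   0.12] t 4.65
xyz share, tool now [-0.0014  0.0038 -0.0025]
rot share [-0.0008 -0.0006  0.0009]
xyz share after rot [-0.0014  0.0038 -0.0025]
[[278.37019447 302.68990112]]
```

View pics/w2.png

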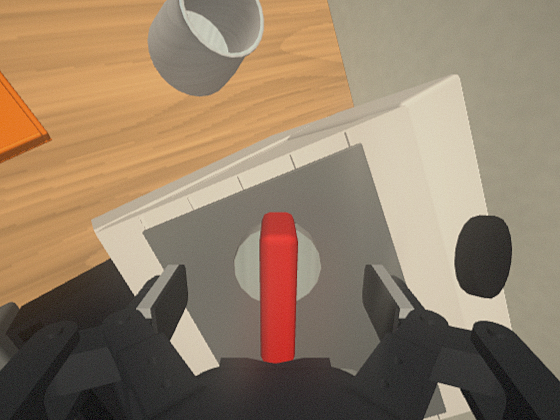

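The bar is vertical at column 278, centred between the fingers, with the disc at (278,263). I'll close on it and turn.

Call:
apply_moves(xyz=[[0, 0, 0], [0, 0, 0], [0, 0, 0], [0, 0, 0], [0, 0, 0], [0, 0, 0], [0, 0, 0]], rot=[[0, 0, 0], [0, 0, 0], [0, 0, 0], [0, 0, 0], [0, 0, 0], [0, 0, 0], [0, 0, 0]], hand=[-1, -1, -1, -1, -1, -1, -1], force=40)

```text
clock: 5.58
position: [0.658, 0.0633, 0.1785]
ee_rot: [0.16, 0.77, 0.562, 0.255]
contact_force: [4.2, -3.9, 3.8]
width: 0.0155
gripper_force: 42.9
```

Call:
apply_moves(xyz=[[0, 0, 0], [0, 0, 0], [0, 0, 0], [0, 0, 0]], rot=[[0, 0, 0.1], [0, 0, 0.1], [0, 0, 0.1], [0, 0, 0.1]], hand=[-1, -1, -1, -1])

```text
clock: 6.08
position: [0.6586, 0.0629, 0.1789]
ee_rot: [0.104, 0.87, 0.389, 0.283]
contact_force: [4.9, -5.6, 4.0]
width: 0.0157
gripper_force: 42.7
```

Call:
apply_moves(xyz=[[0, 0, 0], [0, 0, 0], [0, 0, 0], [0, 0, 0], [0, 0, 0], [0, 0, 0], [0, 0, 0], [0, 0, 0]], rot=[[0, 0, 0.11], [0, 0, 0.11], [0, 0, 0.11], [0, 0, 0.11], [0, 0, 0.11], [0, 0, 0.11], [0, 0, 0.08], [0, 0, 0.03]], hand=[-1, -1, -1, -1, -1, -1, -1, -1])

```text
clock: 7.08
position: [0.6592, 0.0616, 0.1793]
ee_rot: [-0.013, 0.953, 0.019, 0.302]
contact_force: [5.0, -9.8, 4.1]
width: 0.015
gripper_force: 52.7
```

Run:
```python
from h import *
from rig import status
delta(*tool(1.571,1,.021)); s=status.get_state();print(s["contact_force"],s["moment"])
```

```text
pos [0.6592 0.0616 0.1793] q [-0.05  0.2   1.94  0.17  0.4   1.35] t 7.075
xyz share, tool now [-0.0053 -0.0048 -0.0041]
rot share [ 0.0029 -0.0036 -0.0267]
xyz share after rot [-0.0052 -0.0049 -0.0041]
[ 4.9923165  -9.76787549  4.10139241] [-1.79675725 -0.46492094  0.39153385]
```

Call:
apply_moves(xyz=[[0, 0, 0], [0, 0, 0], [0, 0, 0], [0, 0, 0]], rot=[[0, 0, 0.03], [0, 0, 0.02], [0, 0, 0], [0, 0, 0]], hand=[-1, -1, -1, -1])

```text
clock: 7.58
position: [0.6594, 0.0616, 0.1795]
ee_rot: [-0.02, 0.953, -0.002, 0.302]
contact_force: [4.8, -10.2, 2.3]
width: 0.0155
gripper_force: 79.3
```

Run:
```python
from h import *
from rig import status
delta(*tool(1.571,1,.021)); s=status.get_state();print(s["contact_force"],s["moment"])
```

```text
pos [0.6594 0.0616 0.1795] q [-0.05  0.2   1.94  0.17  0.4   1.4 ] t 7.575
xyz share, tool now [-0.0063 -0.0046 -0.0039]
rot share [ 0.0035 -0.004  -0.0705]
xyz share after rot [-0.0059 -0.005  -0.0038]
[  4.84075012 -10.23385935   2.28621783] [-2.18227719 -0.60083938  0.96529185]
```

Call:
apply_moves(xyz=[[0, 0, 0], [0, 0, 0], [0, 0, 0], [0, 0, 0], [0, 0, 0], [0, 0, 0], [0, 0, 0]], rot=[[0, 0, -0.03], [0, 0, 0], [0, 0, 0], [0, 0, 0], [0, 0, 0], [0, 0, 0], [0, 0, 0]], hand=[1, 1, 1, 1, 1, 1, 1])

```text
clock: 8.45
position: [0.6566, 0.0638, 0.1772]
ee_rot: [-0.019, 0.954, 0.008, 0.299]
contact_force: [0.1, 0.9, -0.7]
width: 0.0856
gripper_force: 0.0
```

Call:
apply_moves(xyz=[[0, 0, -0.05], [0, 0, -0.1], [0, 0, -0.1], [0, 0, -0.1], [0, 0, 0], [0, 0, 0]], rot=[[0, 0, 0], [0, 0, 0], [0, 0, 0], [0, 0, 0], [0, 0, 0], [0, 0, 0]], hand=[1, 1, 1, 1, 1, 1])

```text
clock: 9.2
position: [0.5965, 0.0594, 0.263]
ee_rot: [-0.019, 0.954, 0.008, 0.299]
contact_force: [-0.2, 0.3, 0.2]
width: 0.0856
gripper_force: 0.0
```

Run:
```python
from h import *
delta(*tool(.2,-1,.13))
```

```text
pos [0.5965 0.0594 0.263 ] q [-0.06  0.02  1.91  0.14  0.61  1.4 ] t 9.2
xyz share, tool now [ 0.0264  0.3749 -0.0193]
rot share [-2.3000e-03  1.3000e-03 -1.3611e+00]
xyz share after rot [-0.3672  0.0805 -0.0189]
```

Call:
apply_moves(xyz=[[0.009, 0.125, -0.02], [0.009, 0.125, 0], [0.009, 0.125, 0], [0, 0, 0], [0, 0, 0], [0, 0, 0], [0, 0, 0], [0, 0, 0]], rot=[[0, 0, 0], [0, 0, 0], [0, 0, 0], [0, 0, -0.165], [0, 0, -0.165], [0, 0, -0.165], [0, 0, -0.165], [0, 0, -0.165]], hand=[1, 1, 1, 1, 1, 1, 1, 1])

```text
clock: 10.2
position: [0.6028, -0.0532, 0.2672]
ee_rot: [0.108, 0.863, 0.409, 0.278]
contact_force: [0.7, -0.2, -0.5]
width: 0.0853
gripper_force: 0.0
```

Call:
apply_moves(xyz=[[0, 0, 0], [0, 0, 0], [0, 0, 0], [0, 0, 0], [0, 0, 0], [0, 0, 0]], rot=[[0, 0, -0.165], [0, 0, -0.165], [0, 0, -0.165], [0, 0, -0.03], [0, 0, 0], [0, 0, 0]], hand=[1, 1, 1, 1, 1, 1])

```text
clock: 10.95
position: [0.6029, -0.0531, 0.2688]
ee_rot: [0.179, 0.721, 0.625, 0.24]
contact_force: [0.8, 0.2, -0.2]
width: 0.0851
gripper_force: 0.0
```

Run:
```python
from h import *
from rig import status,get_image
delta(*tool(.2,-1,.13))
st=status.get_state();d=get_image("wrist")
pickle.dump((st,d),open("w3.pkl","wb"))
print(proj(wcam(st,d),gpt(G,[slope(KS+k*.033*np.sin(.2),-.056+k*.033*np.cos(.2),.048) for k in (1,-1)])))
cv2.imwrite("pics/w3.png",d["pixels"][:,:,::-1])
```

```text
pos [ 0.6029 -0.0531  0.2688] q [-0.34  0.03  1.88  0.37  0.7  -0.42] t 10.95
xyz share, tool now [-0.0002 -0.0011 -0.0003]
rot share [-0.0028 -0.0006 -0.0124]
xyz share after rot [-0.0002 -0.0011 -0.0003]
[[274.29099456 179.40803347]
 [275.44689225 258.95848897]]
```

View pics/w3.png

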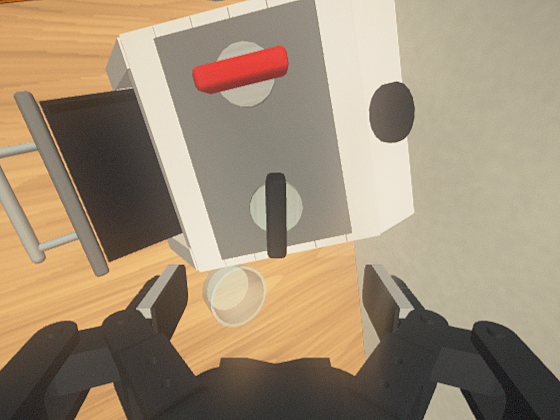

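Red now lies along the slope and looks locked. The black bar is centred at column 276 and vertical, as predicted, so I'll descend on it.

Call:
apply_moves(xyz=[[0, 0.002, 0.1], [0, 0, 0.1], [0, 0, 0.1], [0, 0, 0.04], [0, 0, 0.022], [0, 0, 0]], rot=[[0, 0, 0], [0, 0, 0], [0, 0, 0], [0, 0, 0], [0, 0, 0], [0, 0, 0]], hand=[1, 1, 1, 1, 1, 1])

```text
clock: 11.75
position: [0.6654, -0.0488, 0.1809]
ee_rot: [0.18, 0.72, 0.625, 0.24]
contact_force: [0.3, -0.2, 0.0]
width: 0.0855
gripper_force: 0.0
```

Call:
apply_moves(xyz=[[0, 0, 0], [0, 0, 0], [0, 0, 0], [0, 0, 0], [0, 0, 0], [0, 0, 0], [0, 0, 0]], rot=[[0, 0, 0], [0, 0, 0], [0, 0, 0], [0, 0, 0], [0, 0, 0], [0, 0, 0], [0, 0, 0]], hand=[-1, -1, -1, -1, -1, -1, -1], force=40)

```text
clock: 12.62
position: [0.6652, -0.0488, 0.1809]
ee_rot: [0.18, 0.72, 0.625, 0.24]
contact_force: [-5.4, -0.1, 4.9]
width: 0.0152
gripper_force: 41.6
```

Run:
```python
from h import *
from rig import status
delta(*tool(1.571,-1,.021)); s=status.get_state();print(s["contact_force"],s["moment"],s["width"])
```

```text
pos [ 0.6652 -0.0488  0.1809] q [-0.29  0.21  1.92  0.45  0.48 -0.49] t 12.625
xyz share, tool now [-0.0007 -0.0033  0.0035]
rot share [-2.0000e-03  8.0000e-04  1.2985e+00]
xyz share after rot [-0.0034  0.      0.0035]
[-5.42683002 -0.12269378  4.90873798] [-0.03979877  0.50713703  0.02067772] 0.015218504234854534
```

Turn 1.30 plus a little.

Call:
apply_moves(xyz=[[0, 0, 0], [0, 0, 0], [0, 0, 0], [0, 0, 0], [0, 0, 0], [0, 0, 0], [0, 0, 0], [0, 0, 0]], rot=[[0, 0, 0.11], [0, 0, 0.11], [0, 0, 0.11], [0, 0, 0.11], [0, 0, 0.11], [0, 0, 0.11], [0, 0, 0.11], [0, 0, 0.11]], hand=[-1, -1, -1, -1, -1, -1, -1, -1])

```text
clock: 13.62
position: [0.6662, -0.0496, 0.1816]
ee_rot: [0.055, 0.924, 0.238, 0.296]
contact_force: [-2.7, -2.1, 4.4]
width: 0.0152
gripper_force: 41.6
```

Call:
apply_moves(xyz=[[0, 0, 0], [0, 0, 0], [0, 0, 0], [0, 0, 0], [0, 0, 0], [0, 0, 0], [0, 0, 0], [0, 0, 0]], rot=[[0, 0, 0.11], [0, 0, 0.11], [0, 0, 0.1], [0, 0, 0.07], [0, 0, 0.05], [0, 0, 0.03], [0, 0, 0], [0, 0, 0]], hand=[-1, -1, -1, -1, -1, -1, -1, -1])

```text
clock: 14.62
position: [0.6664, -0.0503, 0.1817]
ee_rot: [-0.017, 0.954, 0.01, 0.3]
contact_force: [-3.4, -4.9, 4.4]
width: 0.0156
gripper_force: 60.3
```

Run:
```python
from h import *
from rig import status
delta(*tool(1.571,-1,.021)); s=status.get_state();print(s["contact_force"],s["moment"],s["gripper_force"])
```

```text
pos [ 0.6664 -0.0503  0.1817] q [-0.29  0.21  1.92  0.45  0.48  0.92] t 14.625
xyz share, tool now [-0.0082 -0.005   0.0037]
rot share [ 0.0023 -0.0003 -0.0456]
xyz share after rot [-0.0079 -0.0053  0.0037]
[-3.35819507 -4.94915989  4.36985676] [-1.27091142  0.2759983   0.89046179] 60.34640561090782
```

Call:
apply_moves(xyz=[[0, 0, 0], [0, 0, 0], [0, 0, 0], [0, 0, 0], [0, 0, 0], [0, 0, 0], [0, 0, 0], [0, 0, 0]], rot=[[0, 0, 0.02], [0, 0, 0], [0, 0, -0.02], [0, 0, 0], [0, 0, 0], [0, 0, 0], [0, 0, 0], [0, 0, 0]], hand=[-1, -1, 1, 1, 1, 1, 1, 1])

```text
clock: 15.62
position: [0.6653, -0.0487, 0.1805]
ee_rot: [-0.019, 0.954, 0.007, 0.299]
contact_force: [-1.0, -0.3, 0.7]
width: 0.0854
gripper_force: 0.0
```

Call:
apply_moves(xyz=[[0, 0, -0.05], [0, 0, -0.1], [0, 0, -0.1], [0, 0, -0.1], [0, 0, -0.1], [0, 0, 0]], rot=[[0, 0, 0], [0, 0, 0], [0, 0, 0], [0, 0, 0], [0, 0, 0], [0, 0, 0]], hand=[1, 1, 1, 1, 1, 1])

```text
clock: 16.38
position: [0.5884, -0.0548, 0.2949]
ee_rot: [-0.018, 0.953, 0.008, 0.302]
contact_force: [-0.3, 0.8, -0.4]
width: 0.0855
gripper_force: 0.0
```

Run:
```python
from h import *
from rig import status,get_image
st=status.get_state();d=get_image("wrist")
print(st["position"],st["ee_rot"],st["qpos"])
pickle.dump((st,d),open("w4.pkl","wb"))
cv2.imwrite("pics/w4.png",d["pixels"][:,:,::-1])
W=wcam(st,d)
for sd in(1,-1): print(proj(W,gpt(G,[slope(KS+k*.033,.056*sd,.048) for k in (1,-1)])).round(1).tolist())
```

```text
[ 0.58842743 -0.05484489  0.29490045] [-0.01788216  0.95313987  0.00754676  0.30190671] [-0.36129063 -0.01535078  1.86430256  0.35722543  0.75445515  0.99938941]
[[143.6, 181.9], [156.6, 252.4]]
[[274.2, 174.8], [278.2, 246.3]]
```

View pics/w4.png

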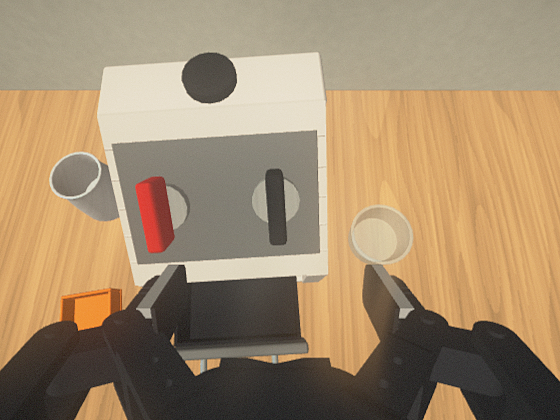

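Both bars lie up the slope where predicted (red (144,182)–(157,252), black (274,175)–(278,246)), and the bystanders haven't moved. Next is the drawer: I'll push the handle with the fingers closed and pointing down.

Run:
```python
from h import *
p=gpt(G,[-.28,0,.3])[0];R=Rn.from_euler('z',G[2])*Rn.from_matrix(np.diag([1,-1,-1.]))
print(p);delta(p,R)
```

```text
[ 0.41768572 -0.009984    0.299     ]
pos [ 0.5883 -0.0546  0.2929] q [-0.36 -0.01  1.87  0.36  0.75  1.  ] t 16.425
xyz share, tool now [-0.4537 -0.1636 -0.3364]
rot share [-0.0154 -0.5839 -0.0502]
xyz share after rot [-0.5568 -0.188  -0.0203]
```

Call:
apply_moves(xyz=[[0, 0, 0], [0, 0, 0], [0, 0, 0], [0, 0, 0], [-0.139, -0.047, 0], [-0.139, -0.047, 0], [-0.139, -0.047, 0], [-0.139, -0.047, 0]], rot=[[-0.004, -0.146, -0.0125], [-0.004, -0.146, -0.0125], [-0.004, -0.146, -0.0125], [-0.004, -0.146, -0.0125], [0, 0, 0], [0, 0, 0], [0, 0, 0], [0, 0, 0]], hand=[-1, -1, -1, -1, -1, -1, -1, -1])

```text
clock: 17.42
position: [0.4168, -0.0092, 0.2901]
ee_rot: [-0.001, 0.999, 0.035, -0.003]
contact_force: [-0.5, 0.3, -0.1]
width: -0.0001
gripper_force: 0.0
```

Run:
```python
from h import *
p=gpt(G,[-.28,0,.041])[0];R=Rn.from_euler('z',G[2])*Rn.from_matrix(np.diag([1,-1,-1.]))
print(p);delta(p,R)
```

```text
[ 0.41768572 -0.009984    0.04      ]
pos [ 0.4168 -0.0092  0.2901] q [-0.19  0.    1.69  0.    1.45  1.31] t 17.425
xyz share, tool now [0.0073 0.0043 0.8337]
rot share [-0.0017  0.0054  0.0005]
xyz share after rot [0.0026 0.0028 0.8337]
```

Call:
apply_moves(xyz=[[0, 0, 0.16], [0, 0, 0.16], [0, 0, 0.16], [0, 0, 0.16], [0, 0, 0.12], [0, 0, 0.07], [0, 0, 0], [0, 0, 0]], rot=[[0, 0, 0], [0, 0, 0], [0, 0, 0], [0, 0, 0], [0, 0, 0], [0, 0, 0], [0, 0, 0], [0, 0, 0]], hand=[-1, -1, -1, -1, -1, -1, -1, -1])

```text
clock: 18.42
position: [0.4177, -0.0096, 0.0429]
ee_rot: [-0.0, 0.999, 0.035, -0.001]
contact_force: [0.0, -0.6, 0.1]
width: -0.0001
gripper_force: 0.0
```

Run:
```python
from h import *
for x in(-.236,-.163):
  p=gpt(G,[x,0,.041])[0];R=Rn.from_euler('z',G[2])*Rn.from_matrix(np.diag([1,-1,-1.]))
  print(p);delta(p,R)
```

```text
[ 0.46157796 -0.00690651  0.04      ]
pos [ 0.4177 -0.0096  0.0429] q [-0.19  0.25  2.1   0.    0.79  1.31] t 18.425
xyz share, tool now [0.1464 0.0014 0.0093]
rot share [-0.0008  0.0026  0.0003]
xyz share after rot [0.1464 0.0014 0.0097]
[ 0.53439919 -0.00180068  0.04      ]
pos [ 0.4177 -0.0096  0.0429] q [-0.19  0.25  2.1   0.    0.79  1.31] t 18.425
xyz share, tool now [0.3897 0.0015 0.0086]
rot share [-0.0008  0.0026  0.0003]
xyz share after rot [0.3897 0.0014 0.0097]
```

Contact should come at about 0.146. I'll push at 9 mm per row (0.07 m/s).

Call:
apply_moves(xyz=[[0.04, 0, 0.008], [0.04, 0, 0], [0.03, 0, 0], [0.02, 0, 0], [0.03, 0, 0], [0.03, 0, 0], [0.03, 0, 0], [0.03, 0, 0]], rot=[[0, 0, 0], [0, 0, 0], [0, 0, 0], [0, 0, 0], [0, 0, 0], [0, 0, 0], [0, 0, 0], [0, 0, 0]], hand=[-1, -1, -1, -1, -1, -1, -1, -1])

```text
clock: 19.42
position: [0.492, -0.0039, 0.04]
ee_rot: [-0.001, 0.999, 0.035, -0.002]
contact_force: [-2.9, 1.3, 1.0]
width: 0.0002
gripper_force: 1.4
```

Call:
apply_moves(xyz=[[0.03, 0, 0], [0.03, 0, 0], [0.03, 0, 0], [0.02, 0, 0], [0, 0, 0]], rot=[[0, 0, 0], [0, 0, 0], [0, 0, 0], [0, 0, 0], [0, 0, 0]], hand=[-1, -1, -1, -1, -1])

```text
clock: 20.05
position: [0.5266, -0.0024, 0.0402]
ee_rot: [0.0, 0.999, 0.035, -0.0]
contact_force: [-0.3, 0.0, 0.3]
width: 0.0
gripper_force: 0.1
```

Call:
apply_moves(xyz=[[0.015, 0, 0], [0.012, 0, 0], [0.008, 0, 0], [0, 0, 0]], rot=[[0, 0, 0], [0, 0, 0], [0, 0, 0], [0, 0, 0]], hand=[-1, -1, -1, -1])

```text
clock: 20.55
position: [0.5349, -0.0016, 0.0401]
ee_rot: [-0.0, 0.999, 0.035, -0.002]
contact_force: [-4.4, -1.3, 2.4]
width: -0.0
gripper_force: 2.2
```

Call:
apply_moves(xyz=[[0.008, 0, 0], [0.005, 0, 0], [0, 0, 0]], rot=[[0, 0, 0], [0, 0, 0], [0, 0, 0]], hand=[-1, -1, -1])

```text
clock: 20.92
position: [0.5348, -0.0014, 0.0398]
ee_rot: [-0.0, 0.999, 0.036, -0.006]
contact_force: [-10.6, -2.7, 7.5]
width: -0.0002
gripper_force: 5.6
```

Position has stopped at the predicted 0.534 and the force is rising, so the drawer is home. I'll back off and check.

Call:
apply_moves(xyz=[[-0.03, 0, 0], [-0.1, 0, 0], [-0.15, 0, 0], [-0.15, 0, 0], [0, 0, -0.15], [0, 0, -0.15], [0, 0, 0], [0, 0, 0]], rot=[[0, 0, 0], [0, 0, 0], [0, 0, 0], [0, 0, 0], [0, 0, 0], [0, 0, 0], [0, 0, 0], [0, 0, 0]], hand=[-1, -1, -1, -1, -1, -1, -1, -1])

```text
clock: 21.92
position: [0.4113, -0.01, 0.1303]
ee_rot: [-0.0, 0.999, 0.035, -0.001]
contact_force: [-0.1, -0.1, -0.1]
width: 0.0004
gripper_force: 0.0
```

Run:
```python
from h import *
from rig import get_image
D=pickle.load(open("d.pkl","rb"))
im=[]
for n,(x,y) in (("top",(190,110)),("scene",(180,115))):
    d=get_image(n)
    im.append(cv2.resize(d["pixels"][y:y+200,x:x+200,::-1],None,fx=2,fy=2))
    print(n,"handle home",proj(d,gpt(G,[(-.147,.05,.065),(-.147,-.05,.065)])).round(1).tolist(),"offset",x,y)
    # bystander shift by difference: count changed pixels around bystanders
    df=np.abs(d["pixels"].astype(int)-D[n]["pixels"]).max(2)
    bys=[(.55,.15,.015),(.67,-.1935,.03)]
    print((df>40).sum())
    for name,b in {"top":[("moka",190,150,40,45),("ram",352,185,42,40),("tray",195,228,42,52)]}.get(n,[]) and [(q[0],q[1:]) for q in {"top":[("moka",190,150,40,45),("ram",352,185,42,40),("tray",195,228,42,52)]}[n]]:
        print(name,(df[b[1]:b[1]+b[3],b[0]:b[0]+b[2]]>40).sum())
cv2.imwrite("pics/fin.png",np.hstack(im))
```

```text
top handle home [[276.8, 247.2], [318.1, 245.7]] offset 190 110
8289
moka 0
ram 0
tray 0
scene handle home [[308.2, 232.4], [318.4, 196.7]] offset 180 115
20825
```

View pics/fin.png

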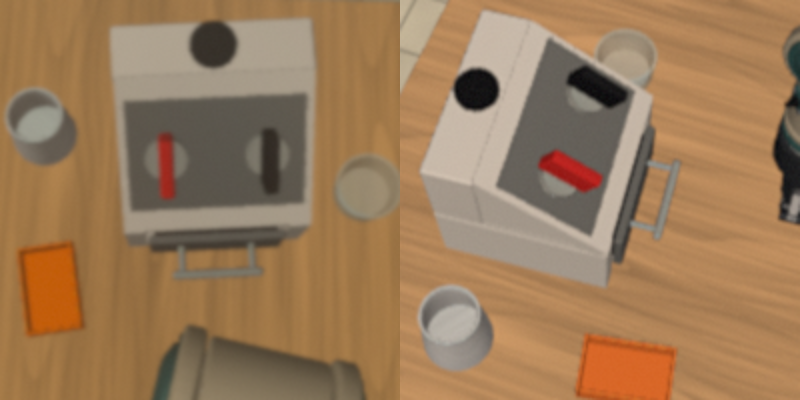

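The drawer panel sits against the grinder front. The handle is at (279,247)–(321,245) in the top view, against a predicted 247/246. Both knobs point up the slope and no bystander pixels changed.

```bash
python3 -c "
from rig import job;print(job.sign_off())"
```

```text
the job is handed in; nothing more can be done
None
```

I locked the red knob, then the black one, and eased the drawer home; the final pictures show all three in place and the moka base, ramekin and tray unmoved. I handed the job in at about 22 s, but sign-off returned no verdict.

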